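# Gauge an idler bar and show its underside to the inspection camera

### The job

Press the orange cap of the height gauge down gently until its foot rests on the round boss of the yellow-ended aluminium bar, keep it there for about a second so that it reads, and let it rise fully again. Then take the bar out of the gauge and hold it in the air at the inspection camera's viewing point: the middle of its underside at that point, the underside squarely facing the lens, its length parallel to the orange stripes on the camera (either end first). Finish while still holding it there, still; do not drop the bar, do not bump the camera with it, and leave the other things on the bench where they are.

Things in the scene. Friction and masses are not known exactly. Their poses are not given: they have to be found in the camera images.
- gauge: Fixed gauge stand. Origin on the bench under the bar's middle; x along the bar to the column, z up. Grey base 250 x 90 x 12 mm; two steel rests 34 mm wide (y), 24 long, tops at z = 45, centred at x = -75 and 80 mm; between them open down to the base, so fingers can pass beside the bar. Dark column x = 117-146, to 150 high. Blue guide (holds the slide) x from 69 mm, z = 108-138 mm.
- gauge_slide (a joint): Travel of the gauge's steel slide and foot downwards, m: 0 = fully up, where its spring returns it when let go; at 0.022 the foot (18 mm disc) meets the boss of the bar lying on the rests; stop at 0.030. The return spring takes about 2 N to start and 4 N at 0.022.
- gauge_foot (a point): Middle of the foot's underside (18 mm disc); 87 mm above the bench when up, at x = 80 mm, y = 0 of the gauge; moves with the slide. When up it leaves 22 mm over the boss: take the bar out by lifting it about 10 mm and drawing it along the gauge's -x, some 40 mm, before raising it.
- cap_top (a point): Middle of the top of the orange press cap (30 mm across, 12 thick) over the foot, 201.5 mm above the bench when up, the gauge's highest point. The cap is sprung too: it sinks up to 12 mm into the slide (2.4 N to start, 9.6 N at the bottom), so the push builds up softly once the foot is on the bar; 6 to 9 N on the cap is right.
- bar: The aluminium bar to gauge and show: 180 x 24 x 12 mm, yellow end at x = -85 to -55 mm, round boss 24 mm across at x = 80 mm, its top 20 mm above the underside; about 0.14 kg, balance point 2 to 3 mm from the middle towards the boss. Origin: middle of its underside; x towards the boss, z up out of its top. Starts on the rests, underside 45 mm above the bench, boss under the foot.
- bar_boss (a point): Middle of the top of the bar's boss: x = 80, z = 20 mm of the bar.
- camera: The inspection camera's fixed stand: dark base plate 130 x 100 x 12 mm on the bench with two grey cheeks; origin on the bench, x horizontally away from where the camera looks. It carries the black camera head, at most 80 mm high, tilted 20 degrees from straight up so that it looks up and towards -x of the stand.
- lens (a point): Middle of the round lens in its white ring (46 mm across) on the camera head; its z axis is the direction of view (up, leaning 20 degrees towards the stand's -x), its x axis is parallel to the two orange stripes on the head, y is level.
- view_point (a point): The viewing point in the air, 110 mm from the lens along its line of sight, about 0.17 m above the bench; same axes as the lens. The middle of the bar's underside belongs here, with the bar's z along this z and the bar's x along this x or against it.
- old_bar: Bystander: a red-ended bar of the same shape lying at the back of the bench.
- spanner: Bystander: steel spanner, 170 mm.
- driver: Bystander: red screwdriver, 190 mm.
- filter: Bystander: white canister filter, 68 mm across, 78 mm high.
- wheel: Bystander: black wheel with yellow hub, lying flat, 110 mm across, 38 mm high.
- bush: Bystander: brass flanged bush, 40 mm across, 28 mm high, between gauge and camera.
There are look-alikes about, which are no part of the job. What is shaped like the bar but black, green or turquoise is not meant.

How it is judged:
By the outcome, as a careful person would: the job done as asked, in the order asked, and still so for the second after the job is handed in, while the arm keeps its last pose, push and grip.
It also fails if it takes over 59 s, if anything falls off the work surface, if the arm or the gripper's body presses on something with over 40 N, if the wrist force passes 120 N, or if a joint passes its speed limit or range.

### The arm

A 7-joint arm with a two-finger parallel gripper is mounted at the origin on the work surface. World frame = base frame: x ahead of the robot, y to its left, z up, the work surface at z = 0. Lengths are in m, angles in degrees, forces in N, time in s.
With the tool pointing down it reaches from about 0.425 to 0.925 m from the base axis. Payload 6.8 kg.
Tool frame: the origin (TCP) lies midway between the tips of the shut fingers; the grasp point (between the pads) lies 19 mm behind it; z points along the fingers, y is the direction in which the jaws open and shut (so a half turn about z gives the same grasp; the last joint's range is limited). The gripper opens to 85 mm and grips with 20 to 120 N. Pads are 22 mm wide; open, the fingers measure 114 mm over their backs; the gripper's body (76 mm by 85 mm) begins 54 mm behind the grasp point. The pads swing forward as they close: fully open they stand 13 mm farther back than shut.
Start: joints at [-74.949, 27.33, 1.283, 89.118, -0.659, 63.558, -4.761], TCP at [0.245, 0.629, 0.231] pointing down, gripper open.
Joint ranges: [-169.35, 169.35], [-19.33, 120.38], [-80.79, 83.38], [13.8, 139.57], [-78.32, 258.32], [9.67, 109.79], [-169.56, 169.56]. Speed limits (degrees/s): [136.94, 136.94, 180, 180, 180, 180, 180].

### API

Orientations are given as a 3x3 rotation matrix whose columns are the frame's x, y, z axes.
In Python, from plant import arm gives the robot as it stands. Calls block until the motion is done:
- arm.goto(position, orientation): joint-space move of the TCP to a pose.
- arm.line_to(position, attitude=None, speed=0.15, stop_force=None): straight line of the TCP; attitude=None keeps the orientation; speed is the mean speed in m/s. With stop_force (N) it stops when the force on the tool has changed by that much, and returns True; else False.
- arm.goto_joints(angles): joint-space move.
- arm.let_go() and arm.gripper_close(grip_force=None): open the fingers fully, or close them until they stop; grip_force is the grip in N (None keeps the last).
- arm.wait(seconds).
- arm.inverse_kinematics(position, orientation): joint angles nearest the present ones, or None.
- arm.get_state(): the state.
- arm.read_camera(name): name is "scene" or "top"; returns the picture (480x640x3 uint8, red, green, blue); there is no depth.
- arm.camera_info(name): a dict with "intrinsics" (3x3 intrinsics, pixels), "R" (3x3) and "t" (3): a world point X has camera coordinates R X + t. Camera axes: x right, y down, z forward; pixel columns grow to the right and rows downward; lengths in m; the calibration is good to about 2 mm. A picture is of the moment at which its call begins. camera_info takes no time and is no camera call.
A pose or a line that the arm cannot do raises arm.PlanningError and nothing moves.
- arm.finish_job(): hands the job in, once; it reports no verdict.
The state is a dict: "time": time; "joint_pos": joint angles; "qd": joint speeds; "joint_efforts": joint torques, N m; "eef_pos": TCP position; "eef_rot": TCP orientation; "wrist_force": force on the tool from outside, world axes, zero at the start; "ft_torque": the same for the moment, N m; "gripper_width": finger opening in m.
Only numpy, scipy, OpenCV 4.12 (cv2) and the standard library are available. Lean on these libraries where they do the work, as an engineer would, in place of code of your own. Each camera call takes 0.05 s, during which the arm holds its last target. There are 200 camera calls.

## Working session

There is one attempt and no reset: what is moved stays moved. The work goes in short steps, each a Python script; the robot and the scene stay as the last script left them, time stands still between calls to the robot, and variables do not carry over. Pictures are saved under pics/ and viewed, about 8 in all and at most 12, crops included, and the job is handed in when it is done.

```bash
ls; mkdir -p pics; python3 - <<'E'
from plant import arm
import cv2
for n in("scene","top"):
    cv2.imwrite(f"pics/{n}0.png",arm.read_camera(n)[:,:,::-1]); i=arm.camera_info(n); print(n,i)
    print(-i["R"].T@i["t"])
s=arm.get_state();print(s["time"],s["eef_rot"],s["gripper_width"])
E
```

```text
pics
scene {'intrinsics': array([[459.35119094,   0.        , 320.12338151],
       [  0.        , 459.35119094, 242.68981696],
       [  0.        ,   0.        ,   1.        ]]), 'R': array([[ 0.78474186,  0.61959563,  0.0167771 ],
       [ 0.38055916, -0.46027477, -0.80207348],
       [-0.48923915,  0.63580531, -0.59698967]]), 't': array([-0.42232182, -0.09091437,  1.39484596])}
[ 1.04842515 -0.6670273   0.76687396]
top {'intrinsics': array([[438.74342528,   0.        , 320.16378884],
       [  0.        , 438.74342528, 233.61956321],
       [  0.        ,   0.        ,   1.        ]]), 'R': array([[ 0.02574581, -0.99945549,  0.02063675],
       [-0.98881847, -0.02849419, -0.14637664],
       [ 0.14688497, -0.01663742, -0.98901365]]), 't': array([-0.02737101,  0.55429492,  1.26041413])}
[0.36366585 0.00940812 1.32826746]
0.1 [[-9.32053639e-01  3.62319996e-01 -4.85052964e-04]
 [ 3.62320296e-01  9.32052251e-01 -1.61372313e-03]
 [-1.32589451e-04 -1.67982105e-03 -9.99998580e-01]] 0.08539191033118754
```

View pics/scene0.png

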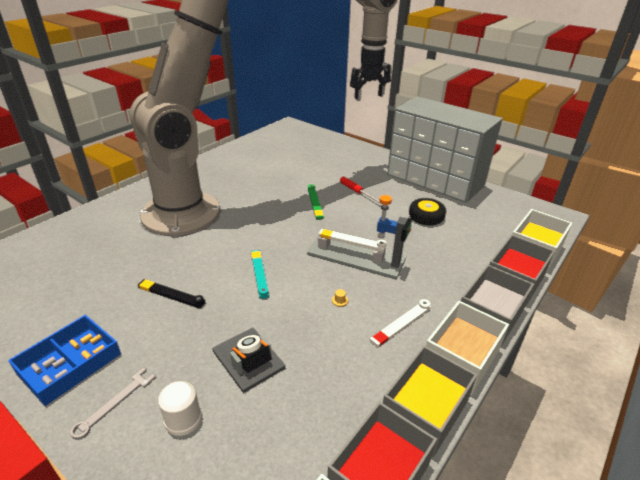

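View pics/top0.png

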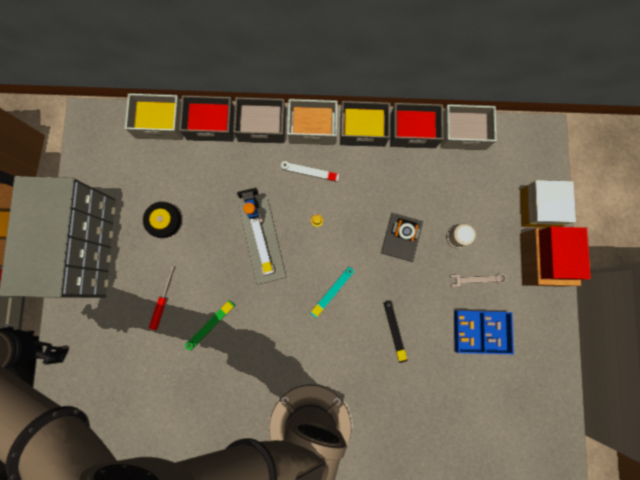

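Scene: gauge at about (360,245), with its cap at (386,200); camera stand at (249,350). Top: cap at (250,209), yellow end at (267,268), lens at (406,231). I'll enlarge these areas.

```bash
python3 - <<'E'
import cv2,numpy as np
s=cv2.imread("pics/scene0.png");t=cv2.imread("pics/top0.png")
def c(im,x,y,w,f):
    return cv2.resize(im[y:y+w*3//4,x:x+w],(400,300),interpolation=cv2.INTER_CUBIC)
a=np.vstack([np.hstack([c(s,300,185,120,0),c(t,205,180,140,0)]),np.hstack([c(s,205,322,90,0),c(t,365,202,80,0)])])
for k in range(0,800,50):
    a[::300,k]=a[299::300,k]=(0,0,255); 
cv2.imwrite("pics/crop.png",a)
E
```

```text
(no output)
```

View pics/crop.png

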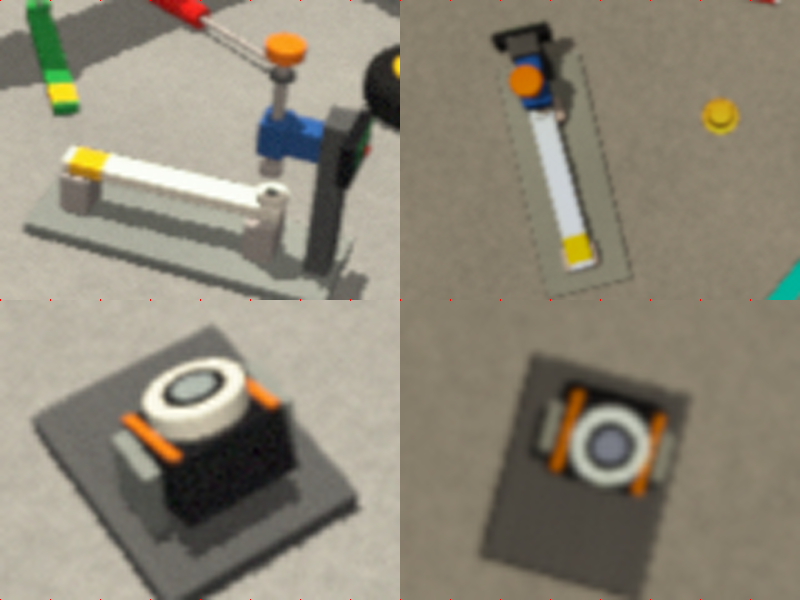

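```bash
cat >h.py <<'E'
import numpy as np
from plant import arm
from scipy.optimize import least_squares
from scipy.spatial.transform import Rotation as Ro
C={n:arm.camera_info(n) for n in("scene","top")}
def proj(n,X):
    c=C[n];p=c["intrinsics"]@(c["R"]@np.asarray(X,float)+c["t"]);return p[:2]/p[2]
def rz(a):return Ro.from_euler('z',a).as_matrix()
E
python3 - <<'E'
from h import *
def px(q,x,y):
    o,f={1:((300,185),(3.3333,)*2),2:((205,180),(2.857,)*2),3:((205,322),(4.444,4.478)),4:((365,202),(5,5))}[q]
    x-=400*(q%2==0);y-=300*(q>2)
    return np.array([o[0]+(x+.5)/f[0]-.5,o[1]+(y+.5)/f[1]-.5])
# gauge
O=[("scene",px(1,286,45),(.08,0,.2015)),("top",px(2,526,81),(.08,0,.2015)),("scene",px(1,272,192),(.08,0,.065)),
("scene",px(1,88,161),(-.07,0,.057)),("top",px(2,577.5,250),(-.07,0,.057))]
f=lambda p:np.concatenate([proj(n,np.r_[p[:2],0]+rz(p[2])@np.array(X))-u for n,u,X in O])
r=least_squares(f,[.57,.13,-.1]);print("gauge",r.x,np.degrees(r.x[2]),"\n",f(r.x).reshape(-1,2).round(2))
# top midline of base end
print(proj("top",np.r_[r.x[:2],0]+rz(r.x[2])@[-.104,0,.012]),px(2,592,287))
# stand
O=[("top",px(4,535,353),(.065,.05,.012)),("top",px(4,690,393),(.065,-.05,.012)),("top",px(4,640,600),(-.065,-.05,.012)),("top",px(4,483,558),(-.065,.05,.012)),
("scene",px(3,213,326),(-.065,.05,.012)),("scene",px(3,37,418),(-.065,-.05,.012)),("scene",px(3,355,497),(.065,.05,.012))]
O[4:]=[("scene",px(3,213,326),(-.065,.05,.012)),("scene",px(3,37,418),(-.065,-.05,.012)),("scene",px(3,355,497),(.065,.05,.012))]
f=lambda p:np.concatenate([proj(n,np.r_[p[:2],0]+rz(p[2])@(np.array(X)+[p[3],0,0]))-u for n,u,X in O])
s=least_squares(f,[.57,-.2,0,0]); s=least_squares(lambda p:f(np.r_[p,0]),[.57,-.2,0]);print("stand",s.x,np.degrees(s.x[2]),"\n",f(np.r_[s.x,0]).reshape(-1,2).round(2))
L=[("top",px(4,610,446)),("scene",px(3,193,388))]
g=lambda X:np.concatenate([proj(n,X)-u for n,u in L])
l=least_squares(g,[.57,-.2,.07]);print("lens",l.x,g(l.x).round(2),"in stand",rz(s.x[2]).T@(l.x-np.r_[s.x[:2],0]))
E
```

```text
gauge [0.51689335 0.15657627 0.27698021] 15.86979726294891 
 [[ 0.65 -0.95]
 [ 0.03 -0.26]
 [-0.6   0.75]
 [ 0.27 -1.03]
 [ 0.76  0.18]]
[271.69477935 279.48243531] [271.87836892 280.1300315 ]
stand [ 0.55769961 -0.26422121 -0.25030555] -14.341451638841228 
 [[ 0.61 -0.38]
 [ 1.14  0.49]
 [ 0.89 -0.14]
 [ 0.33 -0.8 ]
 [ 0.49 -1.1 ]
 [-1.25 -0.58]
 [ 1.56 -0.93]]
lens [ 0.56579439 -0.26600225  0.06415734] [ 0.45  0.43  0.42 -0.02] in stand [0.00828368 0.00027953 0.06415734]
```

```bash
cat >>h.py <<'E'
G=np.array([.51689,.15657,0]);Rg=rz(.27698)
flip=np.diag([-1.,1,-1])       # tool frame in bar frame: x=-bar x, z=-bar z
Rt=Rg@flip
lens=np.array([.56579,-.2660,.06416]);Rs=rz(-.2503)@Ro.from_euler('y',-20,degrees=True).as_matrix()
view=lens+.11*Rs[:,2]
E
python3 - <<'E'
from h import *
import cv2
print(view,Rs)
q=arm.inverse_kinematics
print(q(G+Rg@[.08,0,.17],Rt),q(G+Rg@[0,0,.032],Rt),q(view-Rs@[0,0,.01],Rs@flip),sep="\n")
arm.gripper_close(60)
arm.goto(G+Rg@[.08,0,.215],Rt)
s=arm.get_state();print(s["time"],s["eef_pos"],s["wrist_force"],s["joint_pos"])
a=[arm.read_camera(n)[y:y+90,x:x+120,::-1] for n,x,y in(("scene",325,145),("top",190,160))]
cv2.imwrite("pics/p1.png",np.hstack([cv2.resize(i,(400,300),interpolation=2) for i in a]))
E
```

```text
[ 0.52934016 -0.25668118  0.16752619] [[ 0.91041007  0.24769462 -0.33136217]
 [-0.23275681  0.96883816  0.08471655]
 [ 0.34202014  0.          0.93969262]]
[-27.07940498  25.73949791   6.10470276 100.70437657  -3.28394957
  53.72828762  86.23749993]
[-25.91050017  30.67328072   3.08365242 116.09138609  -2.86473196
  33.30461868  85.00700938]
[ -4.37445588  17.88898628  30.39617998 121.5656765  -28.71233932
  25.5722095  123.06398142]
2.9167 [0.59351315 0.17983206 0.21499269] [0.08448875 0.30264561 0.75804937] [-28.17671311  23.0699613    7.36847901  98.39253793  -3.41389263
  58.74925011  86.34210028]
```

View pics/p1.png

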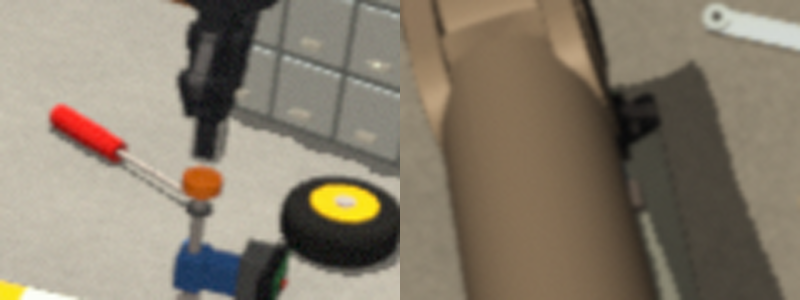

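Left crop: finger tips at about (209,157), slightly right of the cap's top centre at (202,177). I'll compare this with the predicted projections.

```bash
python3 - <<'E'
from h import *
e=arm.get_state()["eef_pos"]
f=lambda X:(proj("scene",X)-[325,145]+.5)*3.333-.5
print(f(e),f(G+Rg@[.08,0,.2015]),f(e+[.005,0,0]),f(e+[0,.005,0]))
E
```

```text
[207.32846971 158.03246521] [204.81841398 175.16187816] [213.35006288 160.33073296] [211.01902762 155.30108826]
```

```bash
python3 - <<'E'
from h import *
P=G+Rg@[.08,0,0]+[-.0005,-.001,0]
f0=arm.get_state()["wrist_force"]
arm.line_to(P+[0,0,.205],Rt,speed=.03)
f0=arm.get_state()["wrist_force"]
st=lambda:(lambda s:(round(s["time"],2),s["eef_pos"].round(4),(s["wrist_force"]-f0).round(2)))(arm.get_state())
print(st())
print(arm.line_to(P+[0,0,.180],Rt,speed=.02,stop_force=7),st())
print(arm.line_to(P+[0,0,.169],Rt,speed=.008,stop_force=7),st())
arm.wait(.3);print(st())
E
```

```text
(3.5, array([0.5932, 0.1774, 0.2047]), array([0., 0., 0.]))
False (4.9, array([0.5935, 0.1775, 0.1802]), array([ 0.5 , -1.27,  3.63]))
False (6.42, array([0.5935, 0.1775, 0.1696]), array([-0.54, -0.02,  8.57]))
(6.72, array([0.5935, 0.1775, 0.1696]), array([-0.42, -0.67,  7.28]))
```

```bash
python3 - <<'E'
from h import *
import cv2
F=[]
cv2.imwrite("pics/p2.png",cv2.resize(arm.read_camera("scene")[170:275,310:450,::-1],(560,420),interpolation=2))
for i in range(6): arm.wait(.2);s=arm.get_state();F.append(s["wrist_force"][2].round(2))
print(s["time"],F)
E
```

```text
7.975 [np.float64(8.05), np.float64(7.52), np.float64(8.26), np.float64(8.0), np.float64(8.08), np.float64(8.15)]
```

View pics/p2.png

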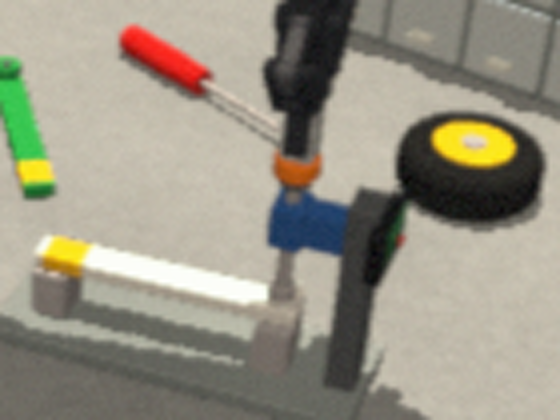

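The foot at (285,290) rests on the boss, with the cap at (297,168) down near the guide and about 7.3 N net on it. Next I let it rise and go over the bar.

```bash
python3 - <<'E'
from h import *
import cv2
e=arm.get_state()["eef_pos"]
arm.line_to(e+[0,0,.040],Rt,speed=.03)
arm.line_to(e+[0,0,.065],Rt,speed=.1)
H=G+Rg@[.0,0,0]
arm.line_to(H+[0,0,.235],Rt,speed=.12)
arm.let_go()
arm.line_to(H+[0,0,.12],Rt,speed=.12)
s=arm.get_state();print(s["time"],s["eef_pos"],H)
im=arm.read_camera("scene")
cv2.imwrite("pics/p3.png",cv2.resize(im[170:290,300:460,::-1],(800,600),interpolation=2))
f=lambda X:(proj("scene",X)-[300,170]+.5)*5-.5
for X in [(0,0,.057),(-.07,0,.057),(-.09,-.012,.057),(-.09,-.012,.045),(.08,0,.2015),(.0,-.012,.045)]:print(X,f(G+Rg@X))
E
```

```text
12.575 [0.51742661 0.15675649 0.12066461] [0.51689 0.15657 0.     ]
(0, 0, 0.057) [257.20036439 342.64182549]
(-0.07, 0, 0.057) [133.60449703 311.58755335]
(-0.09, -0.012, 0.057) [ 90.45036744 314.75016442]
(-0.09, -0.012, 0.045) [ 90.14589429 332.98211689]
(0.08, 0, 0.2015) [432.50842181 138.01916915]
(0.0, -0.012, 0.045) [248.3269323  373.44187453]
```

View pics/p3.png

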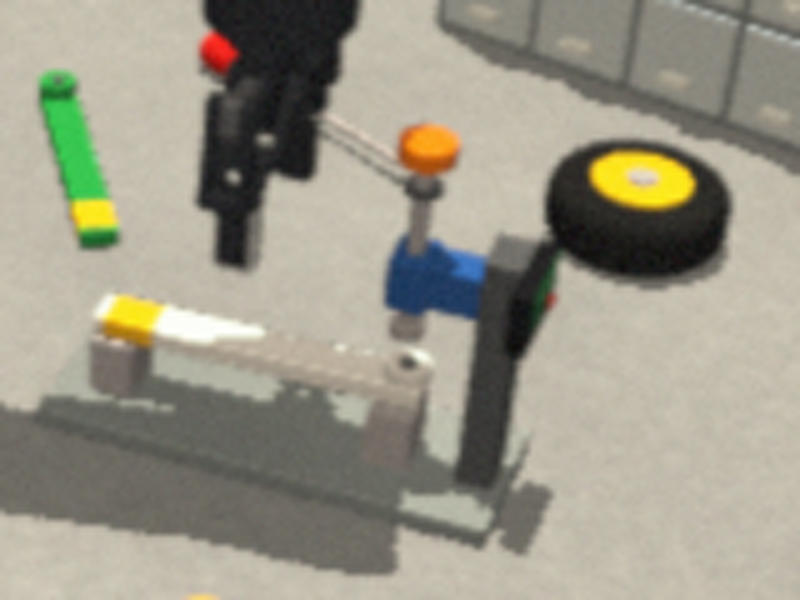

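The cap is fully up again at (429,141). The bar is where predicted, within about 2 mm: yellow patch at (136,314), boss at (410,360). Descend and grip.

```bash
python3 - <<'E'
from h import *
import cv2
H=G+Rg@[.001,0,0]
print(arm.line_to(H+[0,0,.0305],Rt,speed=.08,stop_force=12))
arm.gripper_close(70)
s=arm.get_state();print(s["time"],s["eef_pos"],s["gripper_width"],s["wrist_force"])
e=s["eef_pos"]
arm.line_to(e+[0,0,.010],Rt,speed=.04)
arm.line_to(e+Rg@[-.055,0,.010],Rt,speed=.06)
arm.line_to(e+Rg@[-.055,0,.20],Rt,speed=.12)
s=arm.get_state();print(s["time"],s["eef_pos"],s["gripper_width"],s["wrist_force"],s["ft_torque"])
im=arm.read_camera("scene")
E=s["eef_pos"];R=s["eef_rot"]@flip
u=proj("scene",E);x0,y0=int(u[0])-70,int(u[1])-60
cv2.imwrite("pics/p4.png",cv2.resize(im[y0:y0+105,x0:x0+140,::-1],(800,600),interpolation=2))
f=lambda X:(proj("scene",X)-[x0,y0]+.5)*5.714-.5
for z in(.014,.026):
  for x in(-.09,-.085,-.055,.09): print(x,z,f(E+R@[x,-.012,z]))
print(f(E+R@[.08,0,.034]))
E
```

```text
False
14.4917 [0.51806126 0.15706829 0.03088495] 0.0226298353252277 [-1.93820905  0.9514777   6.32687156]
17.7 [0.46473212 0.14187447 0.23022855] 0.022944749135980658 [ 1.11397866  0.49417904 -2.19016146] [-0.0162723  -0.05589784 -0.0729937 ]
-0.09 0.014 [199.04376796 289.55646444]
-0.085 0.014 [209.63344605 291.78287601]
-0.055 0.014 [273.75946769 305.26495878]
0.09 0.014 [598.61392503 373.56351478]
-0.09 0.026 [198.76015408 264.22936456]
-0.085 0.026 [209.41716321 266.43658102]
-0.055 0.026 [273.9547226  279.80321716]
0.09 0.026 [600.99457866 347.53777049]
[588.12763636 312.55866007]
```

View pics/p4.png

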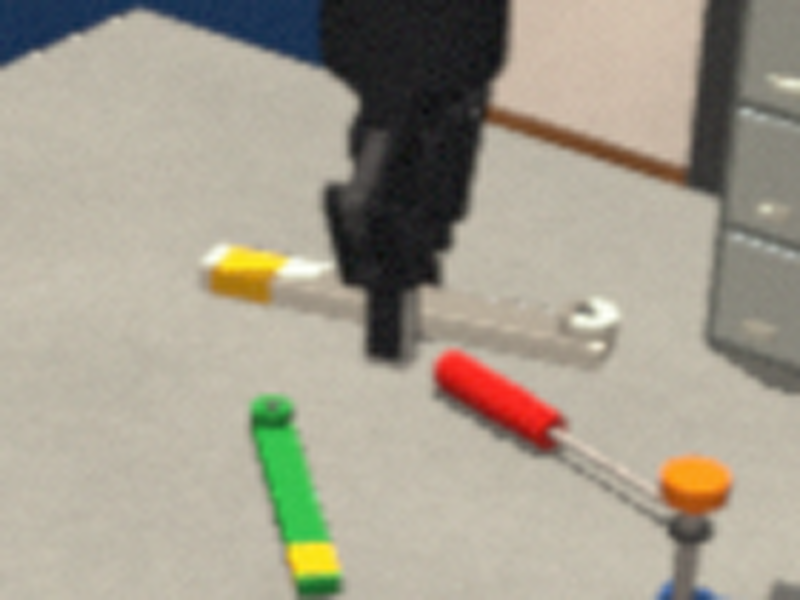

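The bar is held level and square in the fingers, yellow patch at (240,275), boss at (592,313). It matches the predicted pose within about 1 mm. Move to the viewing point.

```bash
python3 - <<'E'
from h import *
import cv2
for y in(.021,-.021):
    a,b=[(proj("top",lens+Rs@[x,y,0])-[365,202]+.5)*5-.5+[400,300] for x in(.018,-.018)];print("stripe",a,b)
    a,b=[(proj("scene",lens+Rs@[x,y,0])-[205,322]+.5)*4.46-.5+[0,300] for x in(.018,-.018)];print("  scene",a,b)
T=view-Rs@[.0005,0,.0145]
arm.goto(T+Rs@[0,0,.06],Rs@flip)
s=arm.get_state();print(s["time"],s["eef_pos"])
arm.line_to(T,Rs@flip,speed=.05)
arm.wait(.3)
s=arm.get_state();E=s["eef_pos"];R=s["eef_rot"]@flip
print(s["time"],E-T,s["gripper_width"],np.degrees(Ro.from_matrix(R.T@Rs).as_rotvec()),s["wrist_force"])
o=[]
for n,x0,y0 in(("scene",190,260),("top",345,180)):
    o.append(cv2.resize(arm.read_camera(n)[y0:y0+120,x0:x0+120,::-1],(400,400),interpolation=2))
    f=lambda X:((proj(n,X)-[x0,y0]+.5)*400/120-.5).round(1)+(400*(n=="top"),0)
    print(n,"lens",f(lens),"boss",f(E+R@[.0805,0,.0345]),"yellow corners",[f(E+R@[x+.0005,y,z]) for x,y,z in((-.085,-.012,.0265),(-.055,-.012,.0265),(-.085,.012,.0265),(-.055,.012,.0265),(-.09,-.012,.0145))])
cv2.imwrite("pics/p5.png",np.hstack(o))
E
```

```text
stripe [586.85712063 409.26595887] [568.43684416 467.38792088]
  scene [255.31237649 380.0883781 ] [217.87493793 352.68908518]
stripe [656.34575869 428.842398  ] [637.52347329 486.89295029]
  scene [172.02879314 424.38312825] [136.35531778 394.97062072]
19.2167 [ 0.51462019 -0.25099708  0.21002358]
20.8667 [6.35215698e-05 1.00323530e-05 1.67707017e-04] 0.02274972542172761 [-0.00340714  0.01653776 -0.00037814] [ 0.17638213 -0.22803921 -1.8546947 ]
scene lens [196. 272.] boss [204.1 115.6] yellow corners [array([66.4, 62.3]), array([85.9, 74.5]), array([102.,  47.]), array([122.2,  58.7]), array([68.7, 77.8])]
top lens [608. 172.] boss [659.1 105.4] yellow corners [array([608.7, 302.8]), array([620. , 268.2]), array([580. , 294.7]), array([591.1, 260.1]), array([605. , 304.5])]
```

View pics/p5.png

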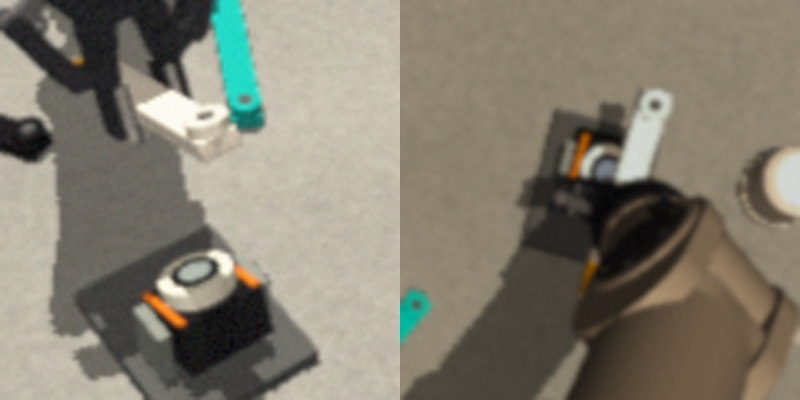

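Left crop: bar held above the camera, boss at (208,112), predicted (204,116). Right crop: boss at (655,103), predicted (659,105), and the stripes look slightly off the predicted slope. I'll overlay the predicted outlines at larger scale to correct yaw and position.

```bash
cat >ov.py <<'E'
from h import *
import cv2
def ov(im,n,x0,y0,w,segs):
    k=400/w;i=cv2.resize(im[y0:y0+w*3//4,x0:x0+w],(400,300),interpolation=cv2.INTER_CUBIC)
    for a,b in segs:
        p,q=[tuple(int(v*16) for v in (proj(n,X)-[x0,y0]+.5)*k-.5) for X in(a,b)]
        cv2.line(i,p,q,(255,0,255),1,cv2.LINE_AA,4)
    return i
def box(O,R,x,y,z):
    c=[(i,j,l) for i in x for j in y for l in z]
    return [(O+R@a,O+R@b) for a in c for b in c if sum(u!=v for u,v in zip(a,b))==1 and a<b]
E
python3 - <<'E'
from ov import *
S=np.array([.5577,-.26422,0]);
cam=box(S,rz(-.2503),(-.065,.065),(-.05,.05),(.012,.0121))+[(lens+Rs@[-.025,y,0],lens+Rs@[.025,y,0]) for y in(-.024,.024)]
t=np.linspace(0,2*np.pi,30);c=[lens+Rs@[.023*np.cos(a),.023*np.sin(a),0] for a in t];cam+=list(zip(c[:-1],c[1:]))
s=arm.get_state();R=s["eef_rot"]@flip;B=s["eef_pos"]+R@[.0005,0,.0145]
bar=box(B,R,(-.09,.09),(-.012,.012),(0,.012))
c=[B+R@[.08+.012*np.cos(a),.012*np.sin(a),.02] for a in t];bar+=list(zip(c[:-1],c[1:]))
a=cv2.imread("pics/scene0.png");b=cv2.imread("pics/top0.png")
cs,ct=[arm.read_camera(n)[:,:,::-1] for n in("scene","top")]
cv2.imwrite("pics/p6.png",np.vstack([np.hstack([ov(a,"scene",205,322,90,cam),ov(b,"top",368,204,72,cam)]),np.hstack([ov(cs,"scene",203,265,72,bar),ov(ct,"top",385,195,72,bar)])]))
for n,i in(("scene",a),("top",b)):
    h=cv2.cvtColor(i,cv2.COLOR_BGR2HSV);m=cv2.inRange(h,(3,140,110),(22,255,255))
    u0=proj(n,lens);mm=np.zeros_like(m);cv2.circle(mm,tuple(int(v) for v in u0),28,255,-1);m&=mm
    k,lab,st,ce=cv2.connectedComponentsWithStats(m)
    for j in range(1,k):
        if st[j,4]>8:
            P=np.argwhere(lab==j)[:,::-1].astype(np.float32);print(n,st[j,4],ce[j],cv2.fitLine(P,cv2.DIST_L2,0,.01,.01).ravel())
    for y in(-.024,.024):
        p,q=[proj(n,lens+Rs@[x,y,0]) for x in(-.02,.02)];print("pred",(p+q)/2,(q-p)/np.linalg.norm(q-p))
E
```

```text
scene 21 [263.71428571 343.        ] [  0.79562217   0.6057931  263.7143     343.        ]
scene 54 [238.64814815 352.2962963 ] [  0.76905537   0.63918215 238.64815    352.2963    ]
pred [237.84684883 346.92621983] [0.76879645 0.63949357]
pred [258.96321276 335.83210166] [0.80927025 0.58743652]
top 41 [397.75609756 227.80487805] [ 3.0882081e-01 -9.5112026e-01  3.9775610e+02  2.2780487e+02]
top 14 [416.  227.5] [ 2.6043388e-01 -9.6549171e-01  4.1600000e+02  2.2750000e+02]
top 14 [412.64285714 237.78571429] [  0.44035602  -0.8978233  412.64285    237.78572   ]
pred [414.97869339 233.44905626] [ 0.30888261 -0.95110017]
pred [399.14148823 228.98260008] [ 0.30166363 -0.95341442]
```

View pics/p6.png

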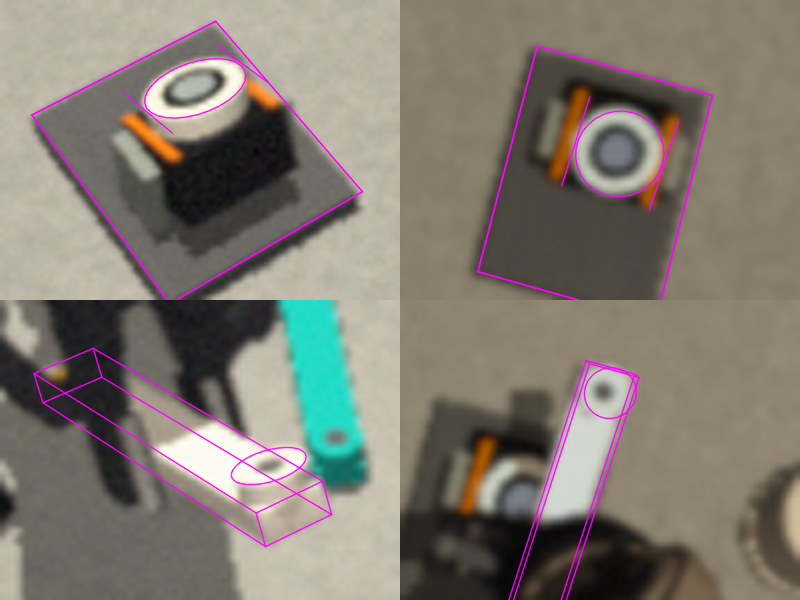

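The stripe directions agree to within 0.4°, so yaw is right. Both cameras show the bar about 2 mm to +y of where it should be relative to the lens (boss hole at (272,463) against (268,466), and (604,391) against (610,394)). I'll shift it by that, check it's still, and hand in.

```bash
python3 - <<'E'
from h import *
e=arm.get_state()["eef_pos"]
arm.line_to(e+Rs@[-.0007,-.0022,0],Rs@flip,speed=.01)
arm.wait(.8)
s=arm.get_state();print(s["time"],s["eef_pos"]-e,s["gripper_width"],abs(s["qd"]).max(),np.degrees(Ro.from_matrix((s["eef_rot"]@flip).T@Rs).magnitude()))
arm.finish_job()
E
```

```text
22.2417 [-0.00116741 -0.00196564 -0.00023782] 0.022854236806629794 0.09466396968600686 0.0010318629171640057
the job is handed in; nothing more can be done
```

I pressed the gauge, took the bar out and handed the job in at 22.2 s with the bar held still at the viewing point; no verdict is reported.

- **Gauging:** I pressed the cap with shut fingers, at about 7 to 8 N, for about 1.5 s. The picture showed the foot down on the boss. After release, the cap was back at full height.
- **Taking the bar out:** I gripped it at its middle with 70 N, lifted it 10 mm, drew it 55 mm along the gauge's -x and then raised it. It sat square in the fingers, within about 1 mm of where I predicted.
- **At the viewing point:** The tool's angle was within 0.01° of the target. The camera's orange stripes matched the predicted direction to within 0.4°.
- **Check that disagreed:** Both cameras showed the boss end about 2 to 3 mm off in y. That could be camera calibration or a small grip offset. I shifted the bar 2.2 mm in y and 0.7 mm in x to correct it, but took no picture afterwards. The bar's middle is therefore known only to about 2 mm.
- **Other things on the bench:** I didn't see or feel anything touched, and no planned move passed near them. I did not check every one in a final picture.

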